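Hang two baking cups to drain and close the drip tray

ROBOT

A 6-joint arm with a two-finger parallel gripper is mounted at the origin on the work surface. World frame = base frame: x ahead of the robot, y to its left, z up, the work surface at z = 0. Lengths are in m, angles in rad, forces in N, time in s.
With the tool pointing down it reaches from about 0.275 to 0.875 m from the base axis. Payload 12.5 kg.
Tool frame: the origin (TCP) lies on the centre line of the jaws, within the pads' length; the fingertips stand r.finger_overhang ahead of it and the grasp point (between the pads) lies 3 mm ahead of it (r.finger_overhang is the distance from the TCP to the fingertips, in m); z points along the fingers, y is the line along which they close (so a half turn about z gives the same grasp; the last joint's range is limited). The gripper opens to 85 mm and grips with 20 to 120 N. Pads are 22 mm wide; open, the fingers measure 114 mm over their backs; the gripper's body (76 mm by 85 mm) begins 54 mm behind the grasp point. The pads swing forward as they close: fully open they stand 13 mm farther back than shut.
Start: joints at [-1.323, 0.351, 1.652, -0, 1.139, -0.085], TCP at [0.18, -0.52, 0.231] pointing down, gripper open.
Joint ranges: [-2.75, 2.75], [-0.79, 2.1], [0.01, 2.65], [-1.57, 4.71], [0.07, 3.14], [-2.87, 2.87]. Speed limits (rad/s): [2.22, 2.22, 2.79, 3.14, 3.14, 3.14].

INTERFACE

Orientations are given as a unit quaternion [x, y, z, w].
In Python, from cell import r, optics gives the robot as it stands. The module is installed in compiled form; this text tells all that it offers. Calls block until the motion is done:
- r.move_to(position, orientation): joint-space move of the TCP to a pose.
- r.move_linear(position, rot=None, vel=0.15): straight line of the TCP; rot=None keeps the orientation; vel is the mean speed in m/s.
- r.set_joints(angles): joint-space move.
- r.set_gripper(opening, squeeze=None): opening from 0.0 (shut) to 1.0 (fully open); squeeze is the grip in N (None keeps the last); returns when the fingers have stopped.
- r.sleep(seconds).
- r.inverse_kinematics(position, orientation): joint angles nearest the present ones, or None.
- optics.get_image(name): name is "side" or "top"; returns a dict with "pixels" (480x640x3 uint8, red, green, blue), "depth" (480x640 float32, m along the optical axis (not along the pixel's ray), 0 where there is no reading), "fx", "fy", "cx", "cy" (pixels), "camera_from_world" (4x4, takes a point from world to camera coordinates). Camera axes: x right, y down, z forward; pixel columns grow to the right and rows downward; lengths in m; the calibration is good to about 2 mm. A picture is of the moment at which its call begins.
A pose or a line that the arm cannot do raises r.PlanningError and nothing moves.
- r.hand_in(): hands the job in; it is judged then, once.
Readings, each from a call of its own:
- r.current_t(): time.
- r.current_q(): joint angles.
- r.current_qvel(): joint speeds.
- r.current_effort(): joint torques, N m.
- r.current_tool_pos(): TCP position.
- r.current_ee_rot(): TCP orientation.
- r.current_contact_force(): force on the tool from outside, world axes, zero at the start.
- r.current_torque(): the same for the moment, N m.
- r.current_opening(): opening from 0.0 (shut) to 1.0 (fully open).
- r.current_finger_force(): force on a finger pad.
Only numpy, scipy, OpenCV 4.12 (cv2) and the standard library are available. Lean on these libraries where they do the work, as an engineer would, in place of code of your own. Each camera call takes 0.05 s, during which the arm holds its last target. There are 200 camera calls.

TASK

Free the cooling rack: hang the tall steel mould mouth-down on the long brass peg and the blue ramekin mouth-down on the short black peg of the drainer, each pushed fully down so that the peg's tip meets its inside bottom; set them down rather than letting them drop. When both are hanging, push the blue drip tray fully home under them. Leave the jar, the egg cup and the whisk where they are.

Things in the scene. Friction and masses are not known exactly. Their poses are not given: they have to be found in the camera images.
- steel_mould: Tall plain steel baking mould, a round cup 110 mm high, standing mouth-down on the cooling rack at the start; outside diameter 64 mm at the mouth narrowing evenly to 58 mm at the closed base; wall 3 mm, base 5 mm thick, 160 g give or take 30 %. Round, so its yaw does not matter. Origin: centre of the mouth (rim plane); z points from the mouth to the closed base (up at the start).
- steel_mould_in (a point): Centre of the steel mould's inside bottom, 105 mm from the mouth plane along its z.
- ramekin: Short blue ceramic ramekin, a round cup 75 mm high, standing mouth-down on the cooling rack at the start; outside diameter 66 mm at the mouth narrowing evenly to 60 mm at the closed base; wall 4 mm, base 5 mm thick, 200 g give or take 30 %. Origin: centre of the mouth; z points from the mouth to the closed base (up at the start).
- ramekin_in (a point): Centre of the ramekin's inside bottom, 70 mm from the mouth plane along its z.
- drainer: Fixed drainer: white base 200 (x) by 300 (y) by 8 mm; two posts carry a wooden rail (30 mm wide, along y, top at z 73 mm) at x +50 mm. Seats on it (top at z 80 mm, y +78 and -78 mm) bear one peg each; which side has which peg varies. Origin: centre of the base's underside. Its front is -x, roughly towards the robot; place and yaw vary, left or right of the rack.
- peg_long: Long brass draining peg: fixed rod, 22 mm diameter, round end, 125 mm root to tip. Origin: its root, 80 mm above the counter. z runs along the rod to the tip, leaning 25 degrees from vertical towards the drainer's -x; y is the drainer's y. A seated cup's z runs along the peg's z; its upper inner wall rests on the rod, so its mouth lies about 17 mm to the peg's -x side.
- tip_long (a point): Tip of the long peg, on its axis, 125 mm from the root.
- peg_short: Short draining peg of black plastic, the same but 90 mm from its root to its tip; same axes.
- tip_short (a point): Tip of the short peg, on its axis, 90 mm from the root.
- tray (a joint): How far the drip tray is pulled out towards the drainer's front, in m: 0 is fully home (a hard stop), up to 0.1. It slides level with about 2 N of friction and stays where it is left.
- tray_front (a point): Middle of the upper edge of the drip tray's outer front face, 53 mm above the counter. The blue tray is 268 mm wide; its front plate is upright, 44 mm high (lower edge 9 mm above the counter) and faces the drainer's -x. Fully home, this point is 93 mm in front (-x) of the drainer's origin.
- rack: Fixed steel-wire cooling rack, 260 by 260 mm, its top 20 mm above the counter. Origin: centre of its underside, on the counter. The cups stand about 100 to 140 mm apart along its y.
- jar: Bystander: closed glass jar with a bamboo lid, diameter 90 mm, 140 mm high. Origin: centre of its underside.
- egg_cup: Bystander: white ceramic egg cup, diameter 48 mm, 66 mm high. Origin: centre of its underside.
- whisk: Bystander: flat black whisk lying on the counter, 290 mm long, 60 mm wide, 22 mm high. Origin on the counter near its middle; x points to the wire end.
Not all that is in view belongs to the job. What is shaped like the ramekin but purple is not meant. Leave any purple look-alike of the steel_mould alone.

How it is judged:
By the outcome, as a careful person would: the job done as asked, in the order asked, and still so for the second after the job is handed in, with the robot touching nothing.
It also fails if it takes over 72 s, if anything falls off the work surface, if the arm or the gripper's body presses on something with over 40 N, if the wrist force passes 120 N, or if a joint passes its speed limit or range.

## Working session

There is one attempt and no reset: what is moved stays moved. The work goes in short steps, each a Python script; the robot and the scene stay as the last script left them, time stands still between calls to the robot, and variables do not carry over. Pictures are saved under pics/ and viewed, at most 10 in all, crops included, and the job is handed in when it is done.

```bash
mkdir -p pics
python3 - <<'E'
from cell import r, optics
import cv2, numpy as np, pickle
d={}
for n in("side","top"):
    d[n]=optics.get_image(n); cv2.imwrite(f"pics/{n}0.png",d[n]["pixels"][:,:,::-1])
    M=np.linalg.inv(d[n]["camera_from_world"]); print(n,M[:3,3].round(3),M[:3,2].round(3),d[n]["fx"],d[n]["cx"],d[n]["cy"])
pickle.dump(d,open("im0.pkl","wb"))
print(r.finger_overhang,r.current_t(),r.current_ee_rot(),r.current_opening())
E
```

```text
side [0.404 1.042 1.215] [ 0.105 -0.688 -0.718] 624.4614190898137 317.7446256562908 236.86367178748426
top [ 0.234 -0.012  1.751] [ 0.193  0.016 -0.981] 568.9315795557953 319.4608923009912 244.5154428989333
0.022 0.1 [ 9.86188863e-01  1.65623874e-01 -3.30508462e-05 -5.07767970e-04] 1.0017188292490067
```

View pics/side0.png

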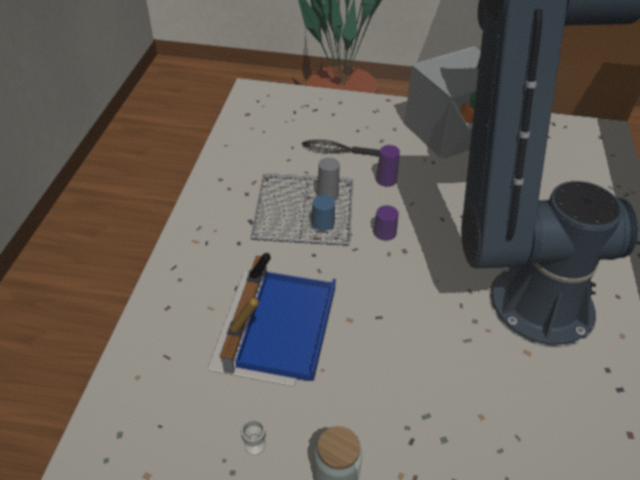

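View pics/top0.png

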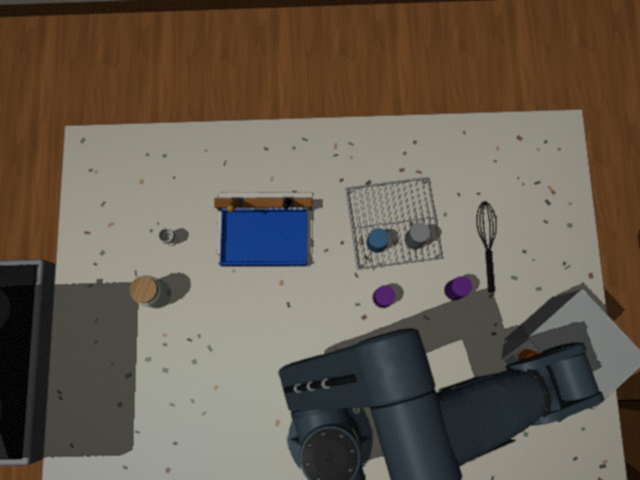

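The side view shows the mould at (328,178), the ramekin at (323,212), the purple decoys at (388,165) and (386,222), the brass peg at (245,315), and the black peg at (260,265). In the top view the ramekin is at (378,240), the mould at (419,234), the brass peg at (236,203) and the black peg at (288,203). The tray is pulled out, with its front edge at row ~265.

```bash
cat > geo.py <<'E'
import numpy as np, cv2
def cloud(im):
    v,u=np.mgrid[0:480,0:640]; d=im["depth"]
    P=np.stack([(u-im["cx"])/im["fx"]*d,(v-im["cy"])/im["fy"]*d,d,np.ones_like(d)],-1)
    return (P@np.linalg.inv(im["camera_from_world"]).T)[...,:3]
def ray(im,uv):
    M=np.linalg.inv(im["camera_from_world"])
    w=M[:3,:3]@np.array([(uv[0]-im["cx"])/im["fx"],(uv[1]-im["cy"])/im["fy"],1]); return M[:3,3],w/np.linalg.norm(w)
def tri(i1,a,i2,b):
    o1,d1=ray(i1,a);o2,d2=ray(i2,b)
    s=np.linalg.lstsq(np.stack([d1,-d2],1),o2-o1,rcond=None)[0]
    p,q=o1+s[0]*d1,o2+s[1]*d2; return (p+q)/2,np.linalg.norm(p-q)
def plane(im,uv,z):
    o,d=ray(im,uv); return o+d*(z-o[2])/d[2]
E
python3 - <<'E'
import pickle,numpy as np,cv2
from geo import *
d=pickle.load(open("im0.pkl","rb"))
box={"side":dict(ram=(300,190,350,240),mould=(310,150,350,205),short=(243,245,278,285),long=(225,290,265,340)),
"top":dict(ram=(360,222,398,258),mould=(402,215,436,250),short=(278,192,302,215),long=(224,192,250,215))}
for n in d:
    im=d[n];C=cloud(im);hsv=cv2.cvtColor(im["pixels"],cv2.COLOR_RGB2HSV)
    for k,(a,b,c,e) in box[n].items():
        P=C[b:e,a:c].reshape(-1,3); H=hsv[b:e,a:c].reshape(-1,3)
        uu=np.stack(np.meshgrid(range(a,c),range(b,e)),-1).reshape(-1,2)
        if k in("ram","mould"):
            zt=np.percentile(P[:,2],97); m=abs(P[:,2]-zt)<.005
            (cx,cy),rad=cv2.minEnclosingCircle(P[m][:,:2].astype(np.float32))
            print(n,k,"ztop",zt.round(4),"c",np.round([cx,cy],4),"r",round(rad,4),"mean",P[m].mean(0).round(4),"uv",uu[m].mean(0).round(1),m.sum())
        else:
            m=P[:,2]>.09; q=P[m]; 
            for z0 in np.arange(.09,.2,.015):
                s=m&(P[:,2]>z0)&(P[:,2]<=z0+.015)
                if s.sum(): print(n,k,z0.round(3),P[s].mean(0).round(4),s.sum(),H[s].mean(0).round())
            t=m&(P[:,2]>P[m][:,2].max()-.004); print("  tip",P[t].mean(0).round(4),P[m][:,2].max().round(4),uu[t].mean(0))
    # rail
    h,s,v=cv2.split(hsv); blue=(h>110)&(h<125)&(s>150)&(C[...,0]>.2)&(C[...,2]<.08)
    wood=(h<18)&(s>90)&(abs(C[...,2]-.073)<.006)&(C[...,0]>.4)&(C[...,0]<.9)
    uvw=np.argwhere(wood); P=C[wood]; l=cv2.fitLine(P[:,:2].astype(np.float32),cv2.DIST_HUBER,0,.01,.01).ravel()
    print(n,"rail",wood.sum(),l.round(4),P.min(0).round(3),P.max(0).round(3),np.degrees(np.arctan2(l[1],l[0])))
    P=C[blue]; t=P[P[:,2]>.045]
    print(n,"blue",blue.sum(),P[:,2].max(),cv2.minAreaRect(t[:,:2].astype(np.float32)), cv2.boxPoints(cv2.minAreaRect(t[:,:2].astype(np.float32))).round(4).tolist(), len(t))
    for k,zz in (("jar",.14),):
        pass
E
```

```text
side ram ztop 0.0985 c [ 0.574  -0.1577] r 0.0319 mean [ 0.5748 -0.1571  0.0971] uv [323.2 202.3] 257
side mould ztop 0.1331 c [ 0.5821 -0.276 ] r 0.0325 mean [ 0.5813 -0.2749  0.1317] uv [328.2 163.8] 221
side short 0.09 [0.6944 0.1169 0.0972] 43 [79. 30. 28.]
side short 0.105 [0.6865 0.1165 0.1127] 46 [70. 47. 30.]
side short 0.12 [0.6806 0.1171 0.128 ] 40 [68. 46. 33.]
side short 0.135 [0.6735 0.1166 0.1421] 44 [61. 49. 36.]
side short 0.15 [0.6657 0.1132 0.158 ] 75 [55. 22. 50.]
side short 0.165 [0.6639 0.1117 0.1653] 1 [ 0.  0. 34.]
  tip [0.404  1.0421 1.2155] 1.2155 [257.71428571 261.14285714]
side long 0.09 [0.6992 0.2721 0.0973] 44 [ 18. 126.  85.]
side long 0.105 [0.6912 0.2727 0.1132] 50 [ 18. 137.  88.]
side long 0.12 [0.685  0.2725 0.1281] 42 [ 18. 136.  89.]
side long 0.135 [0.6766 0.2728 0.143 ] 50 [ 18. 130.  87.]
side long 0.15 [0.6705 0.273  0.1579] 45 [ 18. 134.  89.]
side long 0.165 [0.6637 0.2731 0.1727] 48 [ 18. 133.  88.]
side long 0.18 [0.6551 0.2702 0.1887] 87 [ 22. 129. 110.]
side long 0.195 [0.6564 0.2672 0.1963] 11 [ 18. 139. 117.]
  tip [0.404  1.0421 1.2
[... 1243 characters left out ...]
 18. 165.  45.]
top long 0.15 [0.6747 0.2589 0.1565] 11 [ 28. 172.  46.]
top long 0.165 [0.6693 0.2596 0.1726] 12 [ 19. 177.  44.]
top long 0.18 [0.6553 0.2648 0.1881] 44 [ 38. 154.  89.]
top long 0.195 [0.657  0.2644 0.197 ] 6 [ 19. 179. 110.]
  tip [0.6559 0.2626 0.1992] 0.2007 [230.5 206.5]
top rail 572 [0.0323 0.9995 0.7014 0.1826] [0.685 0.038 0.067] [0.719 0.333 0.079] 88.15164
top blue 293 0.05671358353171918 ((0.5156815648078918, 0.19129067659378052), (0.25910037755966187, 0.006899368949234486), 88.39157104492188) [[0.5085999965667725, 0.061900001019239426], [0.515500009059906, 0.0617000013589859], [0.5228000283241272, 0.3206999897956848], [0.5159000158309937, 0.32089999318122864]] 8
```

Both views agree to about 2 mm. Cup tops measure ~0.132 and ~0.098 (text: 0.130 and 0.095), the peg spacing is 155 mm (156), the rail is at x 0.702 and the yaw is about −1.6°. Next I grasp the mould.

```bash
cat > arm.py <<'E'
from cell import r, optics
import numpy as np
from scipy.spatial.transform import Rotation as R
YAW=-0.028; Z=R.from_euler('z',YAW)
XD,YD=Z.apply([1,0,0]),Z.apply([0,1,0])
T=np.radians(25); A=-np.sin(T)*XD+np.cos(T)*np.array([0,0,1.]); U=np.cross(YD,A)   # peg axis, up-normal
ROOT=dict(long=np.array([.7037,.264,.08]),short=np.array([.6992,.109,.08])); L=dict(long=.125,short=.09)
def rot(deg):   # tool z = -(axis leaning deg towards -x), tool y = -drainer y
    t=np.radians(deg); z=np.sin(t)*XD-np.cos(t)*np.array([0,0,1.]); y=-YD
    return R.from_matrix(np.stack([np.cross(y,z),y,z],1)).as_quat()
def tcp(g,q): return np.asarray(g)-.003*R.from_quat(q).apply([0,0,1])
def go(g,deg=0,vel=.15,joint=False):
    q=rot(deg); p=tcp(g,q)
    r.move_to(p,q) if joint else r.move_linear(p,q,vel)
def st(s=""): print(s,"t",round(r.current_t(),2),"p",np.round(r.current_tool_pos(),4),"F",np.round(r.current_contact_force(),2),"open",round(r.current_opening(),3),"ff",round(r.current_finger_force(),1))
E
python3 - <<'E'
from arm import *
r.move_linear(r.current_tool_pos()+[0,0,.05],vel=.25); st("up")
go([.5815,-.2755,.24],joint=True); st("above")
go([.5815,-.2755,.095],vel=.15); st("down")
r.set_gripper(0,45); st("grip")
go([.5815,-.2755,.25],vel=.15); st("lift")
E
```

```text
up t 0.45 p [ 0.1797 -0.5198  0.2815] F [ 0.46  0.39 -1.3 ] open 0.997 ff 0.0
above t 2.17 p [ 0.581  -0.2763  0.243 ] F [0.07 0.79 0.83] open 1.0 ff 0.0
down t 3.29 p [ 0.582  -0.2758  0.0991] F [-0.86 -0.32 -0.55] open 1.002 ff 0.0
grip t 3.67 p [ 0.582  -0.2758  0.0991] F [-0.94 -0.45  6.2 ] open 0.669 ff 47.5
lift t 4.85 p [ 0.5811 -0.2753  0.2519] F [ 0.67 -0.5  -0.81] open 0.669 ff 48.0
```

Run:
```python
from arm import *
import cv2
h=.075; tip=ROOT["long"]+A*.125
go([.57,-.10,.30],12,.25)
go(tip+A*(.025+h)-U*.006,25,.25); st("over")
r.sleep(.3); st()
ims=[optics.get_image(n)["pixels"] for n in("side","top")]
a=cv2.resize(ims[0][220:400,180:360],(400,400)); b=cv2.resize(ims[1][130:310,170:350],(400,400))
cv2.imwrite("pics/over.png",np.hstack([a,b])[:,:,::-1])
```

```text
over t 7.36 p [0.602  0.2661 0.2842] F [ 0.41  0.14 -1.15] open 0.666 ff 48.0
 t 7.66 p [0.6021 0.2665 0.2842] F [-0.24 -0.49 -0.91] open 0.669 ff 48.0
```

View pics/over.png

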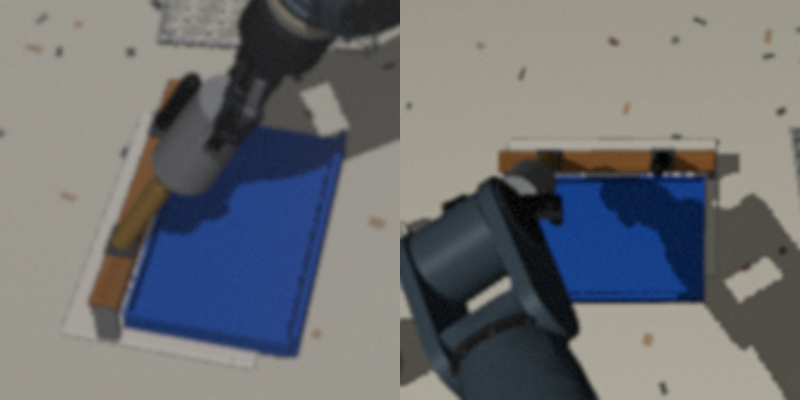

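The mould (left panel, ~(190,150)) is lined up with the brass peg (~(140,215)) pointing into its mouth. I'll insert it while watching the force.

```bash
cat >> arm.py <<'E'
def off(ref):
    f=np.array(r.current_contact_force())-ref; return f@A,f@U,f@YD
def seat(name,h,depth,start=.025,v0=.006):
    tip=ROOT[name]+A*L[name]; pos=lambda s,v:tip+A*(s+h)-U*v      # s: mouth beyond tip
    ref=np.array(r.current_contact_force()); s=start
    while s>-(depth-.012):
        s=max(s-.025,-(depth-.012)); go(pos(s,v0),25,.12); f=off(ref); print("in",round(s,4),np.round(f,1))
        if max(map(abs,f))>8: print("BLOCKED"); return None
    v=v0
    while v<.024:                                                  # lower onto the rod
        v+=.002; go(pos(s,v),25,.04); f=off(ref); print("lat",round(v,3),np.round(f,1))
        if f[1]>4: break
    while s>-(depth+.008):                                         # push down until tip meets bottom
        s-=.002; go(pos(s,v),25,.03); f=off(ref); print("ax",round(s,4),np.round(f,1))
        if f[0]>12: break
    st("seated"); return s,v
E
python3 - <<'E'
from arm import *
print(seat("long",.075,.105))
E
```

```text
in 0.0 [0.1 0.7 0.6]
in -0.025 [-1.1  0.5  0.5]
in -0.05 [-0.2  0.3  0.5]
in -0.075 [-1.   0.3  0.9]
in -0.093 [-1.5  0.9  0. ]
lat 0.008 [-1.5 -0.1  0.1]
lat 0.01 [ 0.2 -0.1  0.4]
lat 0.012 [-1.1  0.7 -0.2]
lat 0.014 [-0.3  0.6  0.6]
lat 0.016 [-1.2  4.5  0.8]
ax -0.095 [-1.3  5.9  1.3]
ax -0.097 [-1.1  6.9  1. ]
ax -0.099 [0.1 7.8 3.9]
ax -0.101 [1.1 8.9 3.1]
ax -0.103 [1.2 9.4 2.2]
ax -0.105 [ 0.2 10.   2.9]
ax -0.107 [14.2  4.4  0.6]
seated t 12.49 p [0.6492 0.2658 0.1616] F [-2.83  0.17 13.66] open 0.67 ff 48.3
(-0.10700000000000001, 0.016)
```

Run:
```python
from arm import *
import cv2
r.set_gripper(1.0); st("open")
q=r.current_ee_rot(); p=np.array(r.current_tool_pos())
r.move_linear(p+A*.11,vel=.12); st("back")
go([.5755,-.158,.27],0,.3); st("above ram")
im=optics.get_image("side")["pixels"]
cv2.imwrite("pics/hung1.png",cv2.resize(im[200:400,180:380],(500,500))[:,:,::-1])
go([.5755,-.158,.066],0,.15); st("down")
r.set_gripper(0,45); st("grip")
go([.5755,-.158,.25],0,.15); st("lift")
```

```text
open t 12.89 p [0.6482 0.2653 0.1595] F [ 1.    0.08 -0.64] open 1.003 ff 0.0
back t 13.95 p [0.6016 0.2665 0.2583] F [-0.3  -0.32  0.12] open 1.002 ff 0.0
above ram t 15.52 p [ 0.5755 -0.1568  0.273 ] F [ 0.18 -0.47 -0.74] open 1.002 ff 0.0
down t 17.07 p [ 0.576  -0.1582  0.0698] F [-0.44 -0.02  0.04] open 0.998 ff 0.0
grip t 17.44 p [ 0.5759 -0.1581  0.07  ] F [-1.04 -0.45  6.58] open 0.685 ff 48.2
lift t 18.82 p [ 0.5751 -0.1579  0.252 ] F [-0.12  0.1  -2.26] open 0.686 ff 48.4
```

View pics/hung1.png

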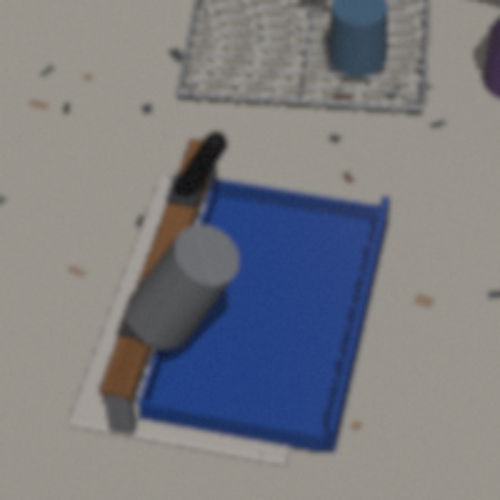

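The mould hangs on the long peg at (180,290) in the crop and leans as expected. The black peg at (200,165) is free. Now the ramekin.

Run:
```python
from arm import *
import cv2
h=.046; tip=ROOT["short"]+A*.09
go(tip+A*(.025+h)-U*.006+[0,-.12,.03],15,.2)
go(tip+A*(.025+h)-U*.006,25,.2); r.sleep(.2); st("over")
print(seat("short",h,.070))
im=optics.get_image("side")["pixels"]
cv2.imwrite("pics/ram.png",cv2.resize(im[200:400,180:380],(500,500))[:,:,::-1])
```

```text
over t 20.72 p [0.6249 0.11   0.2265] F [-0.06  0.14 -1.47] open 0.688 ff 48.4
in 0.0 [-0.3  1.1  0.7]
in -0.025 [-0.3 -0.4  0.5]
in -0.05 [ 0.6 -0.2  0.2]
in -0.058 [-0.5 -0.1  0.6]
lat 0.008 [0.2 1.  0.6]
lat 0.01 [-0.4  0.8 -0.1]
lat 0.012 [ 0.1  0.1 -0.6]
lat 0.014 [ 0.8 -0.9  0.6]
lat 0.016 [-1.2  2.1  0.9]
lat 0.018 [-4.3  8.1 -1.3]
ax -0.06 [-1.8  6.9 -1.1]
ax -0.062 [-0.7  8.1 -2.1]
ax -0.064 [-1.1  9.3 -2.7]
ax -0.066 [-0.9  9.7 -2.5]
ax -0.068 [-0.9 10.1 -2.1]
ax -0.07 [-0.9 10.4 -2.4]
ax -0.072 [12.   6.6 -2.8]
ax -0.074 [19.6  3.3 -2.9]
seated t 25.54 p [0.6571 0.1104 0.1341] F [-5.4  -2.63 17.71] open 0.686 ff 51.7
(-0.07400000000000002, 0.018000000000000002)
```

View pics/ram.png

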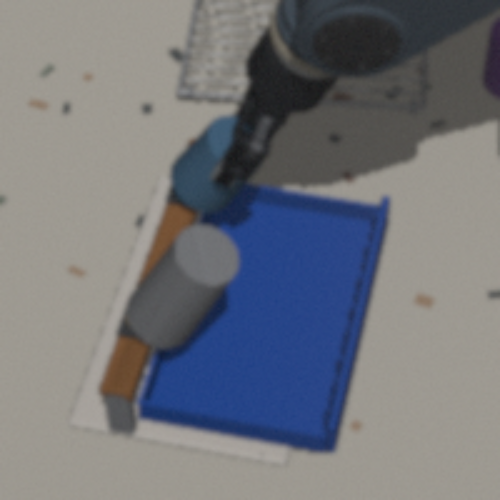

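Both cups read as seated. I'll release and back off, then push the tray at the middle of its front plate.

Run:
```python
from arm import *
import cv2
r.set_gripper(1.0); st("open")
r.move_linear(np.array(r.current_tool_pos())+A*.10,vel=.12)
q=rot(20); tz=R.from_quat(q).apply([0,0,1]); tipgo=lambda p,v:r.move_linear(np.asarray(p)-tz*r.finger_overhang,q,v)
tipgo([.44,.192,.16],.25); r.set_gripper(0.0,20)
im=optics.get_image("side")["pixels"]; cv2.imwrite("pics/both.png",cv2.resize(im[200:400,180:380],(500,500))[:,:,::-1])
tipgo([.44,.192,.03],.2); r.sleep(.2); st("low")
ref=np.array(r.current_contact_force()); x=.44
while x<.58:
    x+=.010 if x<.53 else .002
    tipgo(np.array([.44,.192,.03])+XD*(x-.44),.06); f=(np.array(r.current_contact_force())-ref)@XD
    print(round(x,3),round(f,1),end="; ")
    if f<-14: break
st("pushed")
```

```text
open t 25.98 p [0.6551 0.1102 0.1309] F [-0.23 -0.01  0.46] open 0.997 ff 0.0
low t 29.74 p [0.433  0.1924 0.0516] F [0.62 0.6  0.04] open -0.0 ff 0.0
0.45 0.5; 0.46 -0.6; 0.47 0.8; 0.48 -1.8; 0.49 -1.0; 0.5 -1.3; 0.51 0.3; 0.52 0.1; 0.53 -0.4; 0.532 0.2; 0.534 -1.5; 0.536 -1.1; 0.538 -1.6; 0.54 -0.7; 0.542 -1.1; 0.544 -0.7; 0.546 -0.9; 0.548 -0.6; 0.55 -0.4; 0.552 -0.4; 0.554 -1.4; 0.556 -1.8; 0.558 -0.3; 0.56 -0.4; 0.562 -3.1; 0.564 -13.9; 0.566 -28.1; pushed t 37.09 p [0.5553 0.1886 0.0501] F [-27.41   4.48  22.78] open 0.003 ff 15.4
```

View pics/both.png

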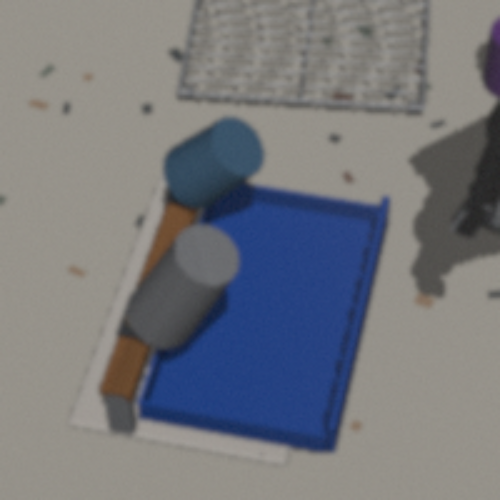

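The tray reached its stop. The ramekin (213,162) looks tipped over more than the mould, so I'll back off and measure its axis.

Run:
```python
from arm import *
import cv2,pickle
from geo import *
r.move_linear(np.array(r.current_tool_pos())-XD*.08,vel=.15); st("off")
r.move_linear(np.array(r.current_tool_pos())+[0,0,.2],vel=.25)
go([.35,-.3,.3],0,.4); st("park")
d={n:optics.get_image(n) for n in("side","top")}; pickle.dump(d,open("im1.pkl","wb"))
a=cv2.resize(d["side"]["pixels"][210:390,190:350],(400,450)); b=cv2.resize(d["top"]["pixels"][160:340,190:350],(400,450))
cv2.imwrite("pics/after.png",np.hstack([a,b])[:,:,::-1])
for n in d:
    C=cloud(d[n]); hsv=cv2.cvtColor(d[n]["pixels"],cv2.COLOR_RGB2HSV).astype(int)
    for k,y0 in(("mould",.265),("ram",.11)):
        m=(abs(C[...,1]-y0)<.045)&(C[...,2]>.105)&(C[...,0]>.5)&(C[...,0]<.8)&(C[...,2]<.25)
        P=C[m]; 
        # base disc: plane fit of points on the far end along A
        s=(P-ROOT["long" if k=="mould" else "short"])@A
        print(n,k,len(P),"s max",np.percentile(s,98).round(4),"zmax",P[:,2].max().round(4),"x",P[:,0].min().round(3),P[:,0].max().round(3),"y",P[:,1].min().round(3),P[:,1].max().round(3))
        # RANSAC plane nearest A
        rng=np.random.default_rng(0);best=0
        for _ in range(800):
            q=P[rng.choice(len(P),3,False)]; v=np.cross(q[1]-q[0],q[2]-q[0]); l=np.linalg.norm(v)
            if l<1e-4: continue
            v/=l; v*=np.sign(v@A)
            if v@A<.8: continue
            i=abs((P-q[0])@v)<.002
            if i.sum()>best: best=i.sum();I=i
        Q=P[I];c=Q.mean(0);v=np.linalg.svd(Q-c)[2][2];v*=np.sign(v@A)
        print("   base n",v.round(3),"lean",np.degrees(np.arccos(v[2])).round(1),"c",c.round(4),best,"along",((c-ROOT["long" if k=="mould" else "short"])@A).round(4),"u",((c-ROOT["long" if k=="mould" else "short"])@U).round(4))
    h=hsv[...,0];bl=(h>110)&(h<125)&(hsv[...,1]>150)&(C[...,0]>.2)&(C[...,2]>.045)&(C[...,2]<.07); t=C[bl]; print(n,"tray front",t.min(0),t.max(0),len(t))
```

```text
off t 37.8 p [0.4763 0.191  0.0504] F [0.05 0.09 0.79] open 0.001 ff 0.0
park t 40.41 p [ 0.3502 -0.299   0.3028] F [0.51 0.1  0.32] open 0.001 ff 0.0
side mould 1303 s max 0.1343 zmax 0.2081 x 0.609 0.71 y 0.237 0.298
   base n [-0.419 -0.01   0.908] lean 24.8 c [0.6354 0.2674 0.1921] 333 along 0.1304 u -0.0146
side ram 956 s max 0.0988 zmax 0.1768 x 0.622 0.718 y 0.079 0.144
   base n [-0.663  0.007  0.749] lean 41.5 c [0.6446 0.1109 0.1549] 256 along 0.091 u -0.0179
side tray front [0.55599055 0.07312844 0.04511068] [0.56944534 0.3257209  0.06031714] 319
top mould 509 s max 0.1362 zmax 0.2082 x 0.611 0.71 y 0.234 0.295
   base n [-0.416 -0.012  0.909] lean 24.6 c [0.6371 0.2668 0.1898] 134 along 0.1277 u -0.014
top ram 545 s max 0.0984 zmax 0.1767 x 0.623 0.719 y 0.076 0.139
   base n [-0.627 -0.051  0.777] lean 39.0 c [0.6479 0.1114 0.1545] 144 along 0.0892 u -0.015
top tray front [0.55631668 0.0608761  0.04625044] [0.56582491 0.31742598 0.05300149] 15
```

View pics/after.png

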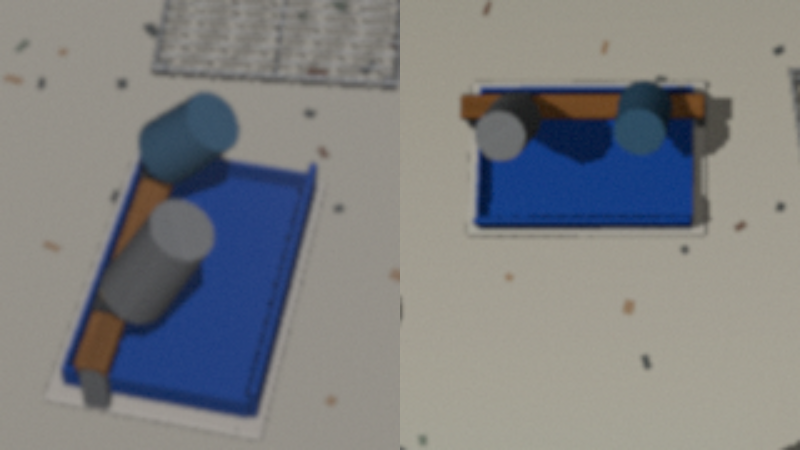

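The mould is right: lean 24.7°, tip on its bottom. The tray is home, with its front at x≈0.557. The ramekin has tipped to a lean of about 40°. At the 16 mm offset its centre of mass swings it outward about the tip, so I'll regrasp it and set it with its base nearer the peg axis and its mouth's upper wall against the rod.

```bash
cat > meas.py <<'E'
from arm import *; from geo import *; import cv2
def lean(k="short"):
    out=[]
    for nme in("side","top"):
        C=cloud(optics.get_image(nme)); y0=ROOT[k][1]+.001
        P=C[(abs(C[...,1]-y0)<.045)&(C[...,2]>.105)&(C[...,0]>.5)&(C[...,0]<.8)&(C[...,2]<.22)]
        rng=np.random.default_rng(0);best=0
        for _ in range(800):
            q=P[rng.choice(len(P),3,False)]; v=np.cross(q[1]-q[0],q[2]-q[0]); l=np.linalg.norm(v)
            if l<1e-4: continue
            v/=l; v*=np.sign(v[2])
            if v@A<.8: continue
            i=abs((P-q[0])@v)<.002
            if i.sum()>best: best=i.sum();I=i
        Q=P[I];c=Q.mean(0);v=np.linalg.svd(Q-c)[2][2];v*=np.sign(v[2])
        print(k,nme,"lean",np.degrees(np.arctan2(-v[0],v[2])).round(1),"c",c.round(4),"along",((c-ROOT[k])@A).round(4),"u",((c-ROOT[k])@U).round(4),best)
E
cat > reseat.py <<'E'
from arm import *
def ax(deg): t=np.radians(deg); return -np.sin(t)*XD+np.cos(t)*np.array([0,0,1.])
def regrasp(c,deg):
    r.set_gripper(1.0,30); n=ax(deg); g=np.asarray(c)-n*.029
    go(g+n*.09,deg,.3); go(g,deg,.15); st("at"); r.set_gripper(0,30); st("grip")
def place(d,deg,s0=.006,fmax=4):
    tip=ROOT["short"]+A*.09; n=ax(deg); pos=lambda s:tip+A*s-U*d-n*.024
    go(pos(s0),deg,.05); r.sleep(.2); ref=np.array(r.current_contact_force()); s=s0; st("hold")
    while s>-.008:
        s-=.001; go(pos(s),deg,.02); f=off(ref); print(round(s,4),np.round(f,1),end="; ")
        if f[0]>fmax: break
    r.set_gripper(1.0); r.move_linear(np.array(r.current_tool_pos())+n*.10,vel=.15); st("done")
E
python3 - <<'E'
from reseat import *
go([.48,-.02,.30],30,.4)
regrasp([.646,.111,.153],40)
place(.0105,18.5)
E
python3 -c "
from meas import *
lean()"
```

```text
at t 44.83 p [0.6626 0.1104 0.1334] F [-0.05 -0.99  1.08] open 1.002 ff 0.0
grip t 45.18 p [0.6627 0.1108 0.1338] F [-4.96  1.69  6.17] open 0.691 ff 33.8
hold t 48.26 p [0.6561 0.1103 0.1428] F [ 4.74 -0.09 -2.12] open 0.692 ff 32.8
0.005 [ 3.1 -0.4  1.4]; 0.004 [ 2.7 -0.7  1. ]; 0.003 [2.6 0.4 2.2]; 0.002 [ 2.5 -0.6  1.9]; 0.001 [3.  0.8 1.5]; 0.0 [ 8.3 -1.8  0.7]; done t 50.96 p [0.626  0.1108 0.2307] F [-0.73  0.46  0.06] open 1.005 ff 0.0
short side lean 27.8 c [0.6488 0.1118 0.1611] along 0.0949 u -0.0114 255
short top lean -7.6 c [0.703  0.1143 0.1232] along 0.0376 u 0.0215 7
```

The ramekin is now properly seated: lean ~27°, base at 94.9 mm along the peg (expected 95). Because it was re-hung after the tray push, I'll hook the tray out slightly and push it home again to keep the order right.

Run:
```python
from arm import *
q=rot(20); tz=R.from_quat(q).apply([0,0,1]); tipgo=lambda p,v:r.move_linear(np.asarray(p)-tz*r.finger_overhang,q,v)
tipgo([.48,.191,.13],.3); r.set_gripper(0.0,20)
tipgo([.589,.189,.09],.2); tipgo([.589,.189,.036],.12); r.sleep(.1); st("in")
ref=np.array(r.current_contact_force())
tipgo([.553,.190,.036],.08); st("pulled")
tipgo([.556,.190,.036],.05); tipgo([.556,.190,.09],.2); tipgo([.47,.192,.09],.25); tipgo([.47,.192,.03],.2)
r.sleep(.1); ref=np.array(r.current_contact_force()); st("front")
p0=np.array([.47,.192,.03]); tipgo(p0+XD*.088,.07); x=.558
while x<.57 and r.current_t()<68:
    x+=.002; tipgo(p0+XD*(x-.47),.06); f=(np.array(r.current_contact_force())-ref)@XD; print(round(x,3),round(f,1),end="; ")
    if f<-12: break
st("pushed")
```

```text
in t 54.05 p [0.5819 0.1894 0.0577] F [-0.88  0.03  0.42] open -0.001 ff 0.0
pulled t 54.65 p [0.5459 0.1903 0.057 ] F [ 1.23  0.08 -0.33] open 0.005 ff 0.0
front t 56.36 p [0.4634 0.1924 0.0516] F [ 0.86 -0.02 -0.2 ] open 0.003 ff 0.0
0.56 -0.3; 0.562 -4.3; 0.564 -13.5; pushed t 58.52 p [0.5552 0.1895 0.0505] F [-12.66   1.14  10.9 ] open -0.002 ff 7.4
```

Run:
```python
from meas import *
r.move_linear(np.array(r.current_tool_pos())-XD*.07,vel=.15)
r.move_linear(np.array(r.current_tool_pos())+[0,0,.2],vel=.3)
go([.35,-.2,.3],0,.4); st("park")
lean("short"); lean("long")
for n in("side","top"):
    im=optics.get_image(n); C=cloud(im); h=cv2.cvtColor(im["pixels"],cv2.COLOR_RGB2HSV)
    b=(h[...,0]>110)&(h[...,0]<125)&(h[...,1]>150)&(C[...,0]>.4)&(C[...,2]>.045)&(C[...,2]<.07)&(abs(C[...,1]-.19)<.05); t=C[b]; print(n,t.mean(0),len(t))
    if n=="side": cv2.imwrite("pics/final.png",cv2.resize(im["pixels"][120:480,150:450],(500,600))[:,:,::-1])
st()
```

```text
park t 61.32 p [ 0.3501 -0.199   0.3024] F [ 0.27  0.88 -0.21] open -0.001 ff 0.0
short side lean 26.9 c [0.6487 0.1119 0.1611] along 0.0948 u -0.0116 263
short top lean 24.9 c [0.65  0.111 0.16 ] along 0.0933 u -0.0108 145
long side lean 26.0 c [0.6366 0.2667 0.1927] along 0.1305 u -0.0133 338
long top lean 26.8 c [0.6367 0.2654 0.1913] along 0.1292 u -0.0137 151
side [0.56226702 0.19103555 0.05293957] 125
top [0.55914261 0.17212264 0.04946304] 8
 t 61.62 p [ 0.3502 -0.1995  0.303 ] F [-0.03 -0.15  0.57] open -0.001 ff 0.0
```

View pics/final.png

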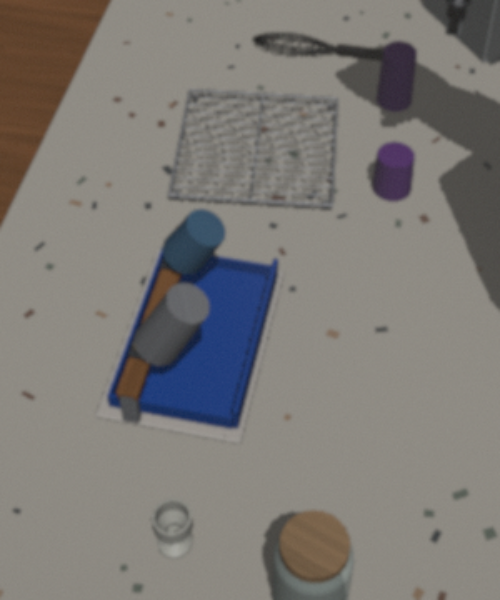

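The ramekin (195,243) and mould (172,325) hang parallel to their pegs, the tray is home, the rack is empty, and the bystanders look undisturbed.

```bash
python3 -c "
from cell import r
print(r.hand_in())"
```

```text
the job is handed in; nothing more can be done
None
```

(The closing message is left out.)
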